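Fetch the block plane from behind the finish containers

ROBOT

A 6-joint arm with a two-finger parallel gripper is mounted at the origin on the work surface. World frame = base frame: x ahead of the robot, y to its left, z up, the work surface at z = 0. Lengths are in m, angles in rad, forces in N, time in s.
With the tool pointing down it reaches from about 0.35 to 0.975 m from the base axis. Payload 4.9 kg.
Tool frame: the origin (TCP) lies midway between the tips of the shut fingers; the grasp point (between the pads) lies 19 mm behind it; z points along the fingers, y is the line along which they close (so a half turn about z gives the same grasp; the last joint's range is limited). The gripper opens to 85 mm and grips with 20 to 120 N. Pads are 22 mm wide; open, the fingers measure 114 mm over their backs; the gripper's body (76 mm by 85 mm) begins 54 mm behind the grasp point. The pads swing forward as they close: fully open they stand 13 mm farther back than shut.
Start: joints at [-0.119, 0.053, 1.613, -0, 1.476, -0.119], TCP at [0.625, 0, 0.231] pointing down, gripper open.
Joint ranges: [-3.01, 3.01], [-1.01, 2.22], [0.06, 2.58], [-1.02, 4.17], [0.09, 2.62], [-3.14, 3.14]. Speed limits (rad/s): [2.57, 2.57, 3.14, 3.14, 3.14, 3.14].

INTERFACE

Orientations are given as a rotation vector (axis times angle).
In Python, from station import ctrl, optics, job gives the robot as it stands.
- The arm moves only by the shell command python3 -m jog 'ROWS' [OPENING] [FORCE]. ROWS is JSON, a list of rows, each a list of 2 entries, a list of its own where there are three numbers: the shift along the tool's x, y, z in m, then the turn, a rotation vector about the tool's x, y, z in rad. A call has 1 to 5 rows; each row is the pose to reach, as a shift and turn from the pose commanded when the call began, along the tool's axes at that moment; what a row does not reach only later rows make up. A row lasts 1/10 s, in which the tool goes at most 50 mm and 8.59 degrees, less where a joint would pass 70% of its speed; a pose out of reach is approached as far as the arm can. A call with a gripper value outside its range is refused whole. OPENING is the opening, from 0 (shut) to 1 (fully open), set as the call begins (- or left out, the last holds). The fingers move at their own pace and stop on an object; FORCE is the grip in N (left out, the last holds). Time passes only in rows, so rows that repeat a pose let the fingers close. It gives the time, the measured TCP pose, the force, the opening and the grip force at its end, in the units of the state.
- ctrl.get_obs(): the state, without advancing time (a new reading comes with each control period).
- optics.get_image(name): name is "scene" or "side" or "wrist"; returns a dict with "image" (400x640x3 uint8, blue, green, red), "fx", "fy", "cx", "cy" (pixels), "rvec" (rotation vector, rad) and "tvec" (3), from world to camera coordinates, as OpenCV has them; the wrist camera has in their place "mount" (4x4, takes a point from camera to tool coordinates, whose origin is the TCP and whose axes are the flange's). Camera axes: x right, y down, z forward; pixel columns grow to the right and rows downward; lengths in m; the calibration is good to about 2 mm. A picture is of the moment at which its call begins: read the wrist's pose just before it. There is no depth.
- job.finish_job(): hands the job in; it is judged then, once.
The state is a dict: "t": time; "q": joint angles; "dq": joint speeds; "effort": joint torques, N m; "tool_pos": TCP position; "tool_rot": TCP orientation; "contact_force": force on the tool from outside, world axes, zero at the start; "wrist_torque": the same for the moment, N m; "opening": finger opening in m; "grip_force": force on a finger pad.
Only numpy, scipy, OpenCV 4.12 (cv2) and the standard library are available. Lean on these libraries where they do the work, as an engineer would, in place of code of your own. Each camera call takes 0.05 s, during which the arm holds its last target. There are 200 camera calls.

TASK

Get the block plane out from the back of the oak cubby: first move the red tin and the yellow jar that stand in front of it into the blue tray, upright, and only then fetch the plane and set it sole down, centred and lengthwise on the green felt of the plane rest. When the plane is there, put the tin back in the middle of the red disc and the jar back in the middle of the yellow disc. Set everything down gently, tip nothing over, and do not disturb the tape measure or the knife.

Things in the scene. Friction and masses are not known exactly. Their poses are not given: they have to be found in the camera images.
- red_tin: Loose red tin of wood stain with a paper band, about 0.35 kg, standing on the red disc at the start. Cylinder 54 mm in diameter up to 88 mm height, then a lid 50 mm in diameter up to 105 mm. Origin: centre of the underside, z up.
- yellow_jar: Loose yellow plastic jar of wax with a black band, about 0.30 kg, standing on the yellow disc at the start. Cylinder 54 mm in diameter up to 88 mm height, then a lid 50 mm in diameter up to 105 mm. Origin: centre of the underside, z up.
- plane: Loose dark steel block plane, about 0.6 kg, lying sole down across the back of the cubby, behind the tin and jar. Sole 140 mm long (its x) by 46 mm wide (its y), 12 mm thick; over the middle 90 mm of its length parallel flat cheeks, 46 mm apart, rise to 40 mm height (grip here, across the width); brass cap up to 58 mm, wooden front knob (toward +x) up to 51 mm. Origin: centre of the sole's underside, z up. The centre of mass lies within 5 mm of the middle.
- cubby: Fixed low oak cubby, 190 mm (x) by 250 mm (y), open at the top and at the front (-x) side. Floor 10 mm thick; back wall (+x) 45 mm high and 10 mm thick, side walls 30 mm high and 10 mm thick. Origin: centre of the underside, at bench height. The discs lie in the front half, the plane about 15 mm behind the middle, parallel to y, with about 45 mm free between it and the back wall.
- red_disc: Fixed flat red disc on the cubby's floor, 72 mm in diameter, 2 mm thick: the tin's own place. Origin: centre of its underside (10 mm above the bench). The two discs lie side by side 96 mm apart; which is left varies.
- yellow_disc: Fixed flat yellow disc on the cubby's floor, 72 mm in diameter, 2 mm thick: the jar's own place. Origin: centre of its underside (10 mm above the bench).
- tray: Fixed blue plastic open tray, 210 mm (x) by 130 mm (y) outside, 22 mm high, walls and floor 5 mm thick, empty at the start, on the bench to one side of the cubby: where the tin and jar wait. Room for both side by side along x. Origin: centre of the underside, z up.
- rest: Fixed pale wooden plane rest on the bench to the other side of the cubby, a board 200 mm (x) by 90 mm (y), 12 mm thick, with a flush green felt 150 by 56 mm in the middle of its top. The plane goes on it with its length along x, either end first. Origin: centre of the underside, z up.
- tape: Loose black tape measure with an orange disc on top, 66 x 66 x 36 mm, on the bench between robot and cubby. Bystander: leave it where it is. Origin: centre of the underside.
- knife: Loose red utility knife (blade covered by a steel nose), 135 mm long (its x), 26 mm wide, about 20 mm high, on the bench between robot and cubby. Bystander: leave it where it is. Origin: on the underside, 2.5 mm from mid-length.
There are look-alikes about, which are no part of the job. Leave any purple look-alike of the plane alone.

How it is judged:
On the way, in this order (a step that is already met when the one before it is completed fails the run):
1. the tin and the jar both stand upright in the blue tray, and the plane has not been moved yet (x of red_tin in the frame of tray between -0.078 and 0.078 m and y of red_tin in the frame of tray between -0.038 and 0.038 m and z of each of red_tin, yellow_jar in the frame of tray below 0.009 m and angle between each of red_tin, yellow_jar's own z axis and vertical below 0.1 rad and x of yellow_jar in the frame of tray between -0.078 and 0.078 m and y of yellow_jar in the frame of tray between -0.038 and 0.038 m and distance of plane from where it was at the start of the episode below 0.02 m), for 0.2 s.
2. the plane lies released on the plane rest, while tin and jar still wait in the tray (x of red_tin in the frame of tray between -0.078 and 0.078 m and y of red_tin in the frame of tray between -0.038 and 0.038 m and z of each of red_tin, yellow_jar in the frame of tray below 0.009 m and angle between each of red_tin, yellow_jar, plane's own z axis and vertical below 0.1 rad and x of yellow_jar in the frame of tray between -0.078 and 0.078 m and y of yellow_jar in the frame of tray between -0.038 and 0.038 m and horizontal distance between plane and rest below 0.015 m and angle between the x axis of plane and the x axis of rest, either way round below 0.2 rad and z of plane in the frame of rest below 0.016 m and linear speed of plane below 0.03 m/s and angular speed of plane below 0.3 rad/s and contact force between the fingers and plane below 0.2 N), for 0.2 s.
3. the tin stands on the red disc and the jar on the yellow disc, with the plane still on its rest (horizontal distance between red_tin and red_disc below 0.012 m and z of red_tin in the frame of red_disc below 0.006 m and angle between each of red_tin, yellow_jar, plane's own z axis and vertical below 0.1 rad and horizontal distance between yellow_jar and yellow_disc below 0.012 m and z of yellow_jar in the frame of yellow_disc below 0.006 m and horizontal distance between plane and rest below 0.015 m and angle between the x axis of plane and the x axis of rest, either way round below 0.2 rad and z of plane in the frame of rest below 0.016 m), for 0.2 s.
At the end, for the whole second after the job is handed in: The plane lies flat on the plane rest, centres within 15 mm horizontally and its length within 0.2 rad of the rest's; the tin stands upright (within 0.1 rad) within 12 mm of the red disc's centre and the jar likewise on the yellow disc; all are released and at rest (all of step 3 and linear speed of each of red_tin, yellow_jar, plane below 0.03 m/s and angular speed of each of red_tin, yellow_jar, plane below 0.3 rad/s and contact force between the fingers and red_tin below 0.2 N and contact force between the fingers and yellow_jar below 0.2 N and contact force between the fingers and plane below 0.2 N); the robot touches nothing.
It fails at once if the tape measure or the knife was disturbed (moved more than 20 mm) (distance of any of tape, knife from where it was at the start of the episode above 0.02 m).
It fails at once if the tin, the jar or the plane tipped over (more than 0.6 rad) (angle between any of red_tin, yellow_jar, plane's own z axis and vertical above 0.6 rad).
It fails at once if the tin, the jar or the plane was dropped or thrown (over 0.6 m/s while not held) ((linear speed of red_tin above 0.6 m/s and contact force between the fingers and red_tin below 0.01 N) or (linear speed of yellow_jar above 0.6 m/s and contact force between the fingers and yellow_jar below 0.01 N) or (linear speed of plane above 0.6 m/s and contact force between the fingers and plane below 0.01 N)).
It also fails if it takes over 120 s, if anything falls off the work surface, if the arm or the gripper's body presses on something with over 40 N, if the wrist force passes 120 N, or if a joint passes its speed limit or range.

## Working session

There is one attempt and no reset: what is moved stays moved. The work goes in short steps, Python scripts to look and compute and a shell command to move; the robot and the scene stay as the last step left them, time stands still between calls to the robot, and variables do not carry over. Pictures are saved under pics/ and viewed, at most 14 in all, crops included, and the job is handed in when it is done.

```bash
ls; mkdir -p pics; python3 - <<'E'
from station import ctrl, optics
import cv2
o=ctrl.get_obs(); print(o)
for n in("scene","side"):
    d=optics.get_image(n); cv2.imwrite(f"pics/{n}0.png",d["image"]); print(n,{k:v for k,v in d.items() if k!="image"})
E
```

```text
pics
{'t': 0.0, 'q': array([-1.19026812e-01,  5.33851522e-02,  1.61429843e+00,  3.59664318e-06,
        1.47602377e+00, -1.18975280e-01]), 'dq': array([-8.75116537e-04,  6.33197220e-05,  3.95419804e-04, -6.52750126e-04,
       -1.38116403e-03,  6.16002792e-04]), 'effort': array([ 2.70554956e-04, -3.93670499e+01, -3.70175600e+01, -1.62778279e-04,
        6.93513779e-03, -6.06393527e-06]), 'tool_pos': array([6.24368339e-01, 6.02079561e-05, 2.30042845e-01]), 'tool_rot': array([-2.22032162e+00, -2.22020644e+00,  2.04787440e-03]), 'contact_force': array([ 0.44845865, -0.45791563,  0.64712116]), 'wrist_torque': array([-0.00631624, -0.05232032,  0.04911792]), 'grip_force': 0.0, 'opening': 0.08560263132726148}
scene {'fx': 446.04759003301047, 'fy': 446.04759003301047, 'cx': 319.58049744779333, 'cy': 198.49417662639877, 'rvec': array([ 1.84894288,  1.71368392, -0.69546015]), 'tvec': array([-0.10857872, -0.32763621,  1.69994454])}
side {'fx': 467.3987539489505, 'fy': 467.3987539489505, 'cx': 322.17696460554856, 'cy': 201.4387229822495, 'rvec': array([ 2.31284229, -0.31856304,  0.14254264]), 'tvec': array([-0.4649188 ,  0.1600454 ,  1.00468161])}
```

View pics/scene0.png

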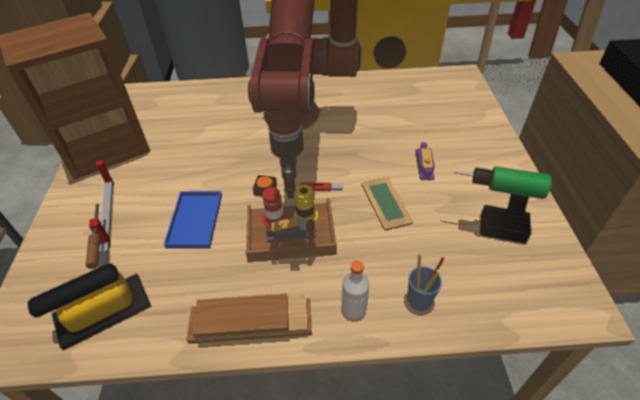

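View pics/side0.png

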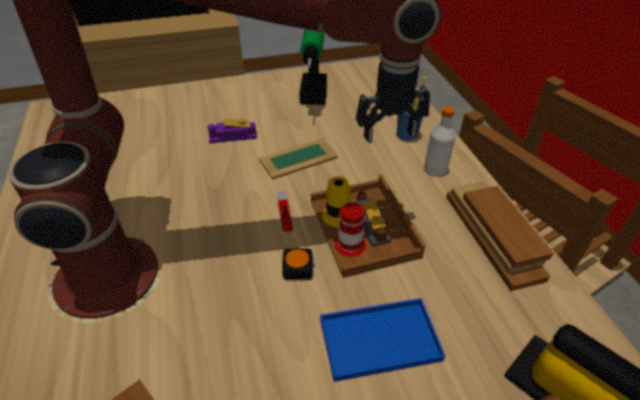

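The scene shows the tray at (193,219), the cubby at (291,231) with the tin at (272,208), the jar at (305,202) and the plane at (290,228) behind them. The rest is at (387,203), the tape at (265,185) and the knife at (320,186). There are two plane candidates: the dark one with a brass cap in the cubby at (290,228), and a purple one at (427,160). The cubby one fits the description, and the purple one is the look-alike.

```bash
cat > h.py <<'E'
from station import ctrl, optics
import cv2, numpy as np
from scipy.spatial.transform import Rotation as R
def grab(n):
    o=ctrl.get_obs(); d=optics.get_image(n)
    K=np.array([[d["fx"],0,d["cx"]],[0,d["fy"],d["cy"]],[0,0,1]])
    if n=="wrist":
        T=np.eye(4);T[:3,:3]=R.from_rotvec(o["tool_rot"]).as_matrix();T[:3,3]=o["tool_pos"]
        T=T@d["mount"]; Rc,c=T[:3,:3],T[:3,3]
    else:
        Rc=R.from_rotvec(d["rvec"]).as_matrix().T; c=-Rc@d["tvec"]
    return d["image"],K,Rc,c
def cast(cam,px,z):
    im,K,Rc,c=cam; px=np.atleast_2d(px).astype(float)
    r=(Rc@np.linalg.inv(K)@np.c_[px,np.ones(len(px))].T).T
    return (c+r*((z-c[2])/r[:,2])[:,None])[:,:2]
def proj(cam,p):
    im,K,Rc,c=cam; v=K@(Rc.T@(np.array(p)-c)); return v[:2]/v[2]
def blobs(cam,lo,hi,z,amin=60,box=None):
    hsv=cv2.cvtColor(cam[0],cv2.COLOR_BGR2HSV); m=cv2.inRange(hsv,lo,hi)
    if lo[0]==0 and hi[0]<12: m|=cv2.inRange(hsv,(170,)+tuple(lo[1:]),(180,)+tuple(hi[1:]))
    cs,_=cv2.findContours(m,cv2.RETR_EXTERNAL,cv2.CHAIN_APPROX_NONE)
    out=[]
    for c in cs:
        if cv2.contourArea(c)<amin: continue
        x=c[:,0,:]; w=cast(cam,x,z); rr=cv2.minAreaRect((w*1000).astype(np.float32))
        out.append((x.mean(0).round(),cv2.contourArea(c),np.round(rr[0],1),np.round(rr[1],1),round(rr[2],1)))
    return out
E
python3 - <<'E'
from h import *
for n in("scene","side"):
    c=grab(n)
    print(n,"cam",c[3].round(3))
    for k,lo,hi,z in(("tray",(105,150,60),(125,255,255),.022),("felt",(60,60,40),(90,255,200),.012),("red",(0,150,80),(6,255,255),.012),("yel",(20,140,60),(35,255,255),.012),("orange",(7,180,150),(14,255,255),.036)):
        for b in blobs(c,lo,hi,z): 
            if 0.2<b[2][0]/1000<1.1 and abs(b[2][1])<500: print(k,*b)
w=grab("wrist"); cv2.imwrite("pics/w0.png",w[0]); print(w[3],w[2][:,2])
E
```

```text
scene cam [1.402 0.036 1.02 ]
tray [194. 220.] 1810.0 [ 523.2 -300.1] [122.6 189.6] 85.0
felt [386. 201.] 454.5 [493.6 279. ] [137.7  45.8] 12.4
red [271. 195.] 181.0 [437.  -73.5] [67.5 47.1] 20.3
red [318. 186.] 85.0 [411.9  72.7] [83.1 26.6] 84.9
yel [304. 197.] 353.0 [456.7  28.6] [ 53.2 106.5] 88.3
orange [357. 266.] 71.5 [738.2 158.7] [26.3 28.6] 83.3
orange [264. 182.] 104.5 [401.  -92.4] [45.1 39.9] 84.9
side cam [ 0.276 -0.721  0.81 ]
tray [379. 339.] 6868.5 [ 509.8 -306.4] [133.7 206.7] 85.2
felt [297. 156.] 478.5 [493.1 281.2] [142.8  46.1] 12.0
red [351. 248.] 157.5 [528.4 -74.5] [50.8 68.8] 80.1
red [352. 214.] 385.5 [563.8  24.7] [64.6 61.2] 74.4
red [284. 207.] 70.5 [411.3  95.1] [49.3 21.6] 85.1
yel [575. 379.] 2577.0 [ 807.9 -481.2] [ 94.3 145.7] 24.0
yel [330. 219.] 159.5 [507.7  25.2] [34.7 64.4] 28.1
yel [373. 213.] 221.5 [615.2  11.7] [90.7 31.1] 86.6
yel [338. 191.] 601.0 [556.9 113.5] [117.7  60.9] 71.7
yel [236. 122.] 76.0 [350.3 491.9] [32.  73.4] 74.6
orange [298. 258.] 181.5 [401.7 -90.7] [42.9 43.2] 14.1
[0.62472897 0.06825677 0.37386896] [-0.00252963 -0.27096559 -0.96258571]
```

View pics/w0.png

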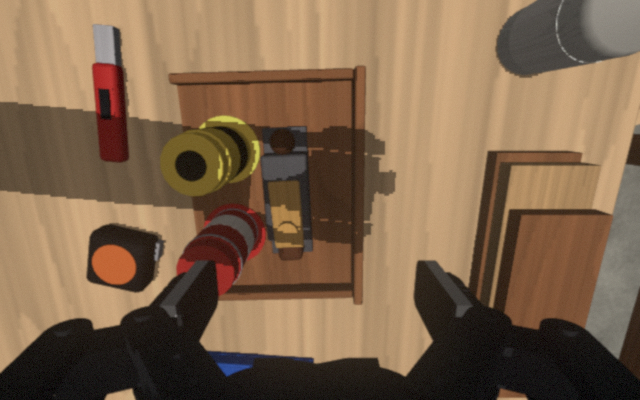

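The wrist view shows the jar lid at (192,163) with the yellow disc around (228,150), the red disc around (235,235), and the dark plane with its brass cap and knob at x 265–312, y 125–255. The back wall runs x 355–365, y 68–303. The knife is at (110,95) and the tape at (122,258).

```bash
python3 - <<'E'
from h import *
w=grab("wrist"); s=grab("side"); sc=grab("scene")
print("jar lid",cast(w,(193,163),.117),"disc y",cast(w,(228,150),.012),"red disc",cast(w,(236,234),.012))
print("wall corners",cast(w,[(365,68),(362,303),(170,76)],[.055-.01]))
print("plane sole ends",cast(w,[(285,126),(290,253)],.022), "cheeks",cast(w,[(264,180),(309,180)],.05))
for n,x,y in(("jar",.513,.05),("tin",.516,-.05)): print(n,proj(s,(x,y,.117)),proj(sc,(x,y,.117)))
for k,lo,hi,z in(("red",(0,150,60),(6,255,255),.012),("yel",(20,120,60),(35,255,255),.012),("tray",(105,150,60),(125,255,255),.022)):
    for b in blobs(w,lo,hi,z,150): print(k,*b)
# two-view: lid tops
i=s[0][165:275,300:425]; cv2.imwrite("pics/crop1.png",cv2.resize(i,None,fx=5,fy=5,interpolation=cv2.INTER_CUBIC))
E
```

```text
jar lid [[0.5288059  0.03168255]] disc y [[0.52895568 0.03085078]] red disc [[ 0.53130085 -0.06583221]]
wall corners [[ 0.66947692  0.10916133]
 [ 0.67593721 -0.13583355]
 [ 0.4886815   0.10234306]]
plane sole ends [[ 0.59225718  0.05643325]
 [ 0.59441492 -0.0852801 ]] cheeks [[0.57266458 0.0052629 ]
 [0.61735876 0.00527469]]
jar [329.04995833 178.28995117] [310.21850534 185.89113556]
tin [343.70062637 207.6602161 ] [274.99365877 188.87432823]
red [210. 262.] 1778.5 [ 498.5 -102.5] [67.8 70.1] 61.6
red [228. 236.] 314.5 [519.4 -66.3] [21.1 53.4] 65.0
red [241. 223.] 513.5 [536.2 -57. ] [51.9 71.6] 48.0
red [111. 113.] 2402.0 [407.5  68.2] [98.8 30.2] 85.6
yel [209. 156.] 5745.5 [507.7  22.6] [114.4  72.3] 25.4
tray [234. 367.] 223.0 [ 519. -246.] [20.7 43.3] 83.2
```

View pics/crop1.png

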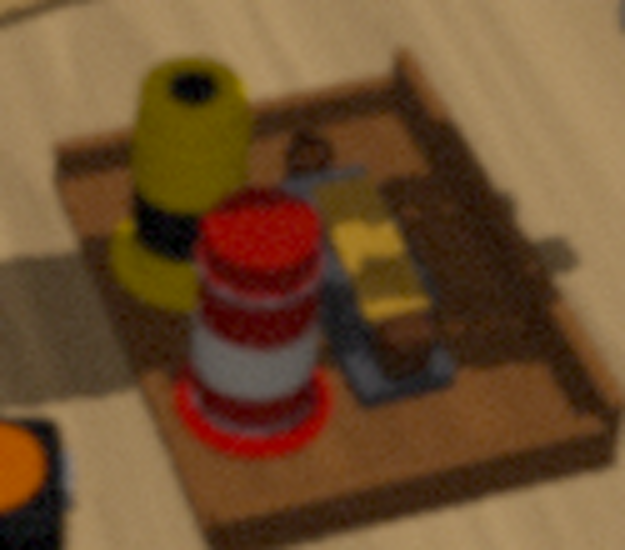

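Two views agree. The jar is at (0.529, 0.031) and the tin at (0.531, −0.066), 97 mm apart as they should be. The plane is at about (0.594, −0.014), dark with brass, so it is the right one. Next I turn the tool 90° so that it closes along y, and move above the tin.

```bash
python3 -m jog '[[[-0.013,-0.019,0],[0,0,0.148]],[[-0.026,-0.038,0],[0,0,0.296]],[[-0.04,-0.056,0],[0,0,0.444]],[[-0.053,-0.075,0],[0,0,0.592]],[[-0.066,-0.093,0],[0,0,0.74]]]' 1 40; python3 -m jog '[[[0,0,0],[0,0,0.148]],[[0,0,0],[0,0,0.296]],[[0,0,0],[0,0,0.444]],[[0,0,0],[0,0,0.592]],[[0,0,0],[0,0,0.74]]]'; python3 -m jog '[[[0,0,0],[0,0,0.091]],[[0,0,0],[0,0,0.091]],[[0,0,0],[0,0,0.091]]]'
python3 - <<'E'
from h import *
w=grab("wrist"); cv2.imwrite("pics/w1.png",w[0])
for n,p in(("tin",(.531,-.066,.117)),("jar",(.529,.031,.117))): print(n,proj(w,p))
E
```

```text
t: 0.9
tool_pos: [0.5312, -0.0664, 0.2314]
tool_rot: [2.878, 1.259, 0.0]
contact_force: [0.4, -0.2, -0.0]
opening: 0.0851
grip_force: 0.0
t: 1.4
tool_pos: [0.5319, -0.066, 0.2314]
tool_rot: [3.139, 0.133, 0.0]
contact_force: [-0.4, -0.2, 0.4]
opening: 0.0855
grip_force: 0.0
t: 1.7
tool_pos: [0.532, -0.066, 0.2314]
tool_rot: [3.142, 0.003, 0.0]
contact_force: [-0.1, 0.3, -0.7]
opening: 0.0854
grip_force: 0.0
tin [315.13887222 203.42390097]
jar [195.00477491 205.60411183]
```

View pics/w1.png

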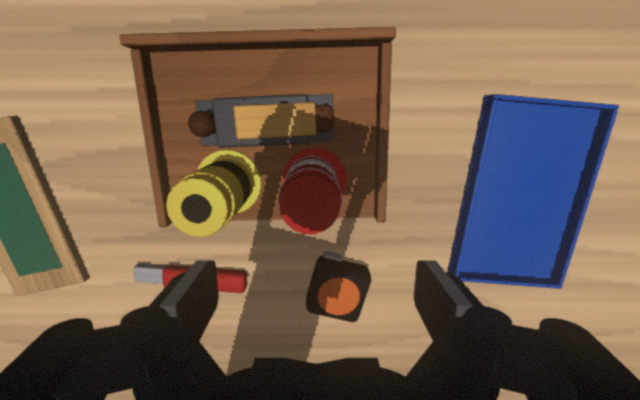

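The lid is seen at (310,204) against a predicted (315,203), so the tin is about 3 mm further toward +y. The tray is clear at (535,190). I go down on the tin.

```bash
python3 -m jog '[[[0,-0.003,0.045],[0,0,0]],[[0,-0.003,0.09],[0,0,0]],[[0,-0.003,0.13],[0,0,0]],[[0,-0.003,0.16],[0,0,0]],[[0,-0.003,0.175],[0,0,0]]]'; python3 -m jog '[[[0,0,0],[0,0,0]],[[0,0,0],[0,0,0]],[[0,0,0],[0,0,0]],[[0,0,0],[0,0,0]],[[0,0,0],[0,0,0]]]' 0.3 40
python3 - <<'E'
from h import *
import json
im=cv2.imread("pics/w1.png")
d=optics.get_image("wrist");K=np.array([[d["fx"],0,d["cx"]],[0,d["fy"],d["cy"]],[0,0,1]])
T=np.eye(4);T[:3,:3]=R.from_rotvec([3.142,.003,0]).as_matrix();T[:3,3]=[.532,-.066,.2314];T=T@d["mount"]
w=(im,K,T[:3,:3],T[:3,3])
for b in blobs(w,(105,150,40),(125,255,255),.022,500): print(*b)
print(cast(w,[(490,96),(617,106),(562,287),(453,280)],.022).round(4))
E
```

```text
t: 2.25
tool_pos: [0.5327, -0.0628, 0.0581]
tool_rot: [-3.139, -0.001, 0.001]
contact_force: [-14.7, -9.9, 67.6]
opening: 0.0856
grip_force: 23.2
t: 2.75
tool_pos: [0.5403, -0.065, 0.0669]
tool_rot: [3.138, -0.0, 0.028]
contact_force: [-2.2, -0.8, 30.5]
opening: 0.0535
grip_force: 42.8
[551. 186.] 18239.5 [ 513.6 -301.3] [128.7 202.3] 85.7
[[ 0.618  -0.2421]
 [ 0.6085 -0.3726]
 [ 0.4032 -0.3587]
 [ 0.412  -0.2284]]
```

```bash
python3 - <<'E'
from h import *
w=grab("wrist"); s=grab("side"); 
i=cv2.resize(s[0][80:290,240:460],None,fx=2.6,fy=2.6)
j=cv2.resize(w[0],None,fx=.5,fy=.5); c=np.zeros((560,800,3),np.uint8)
i=i[:, :]; c[:i.shape[0],:min(i.shape[1],480)]=i[:546,:480][:c.shape[0]]; c[:200,480:800]=j
cv2.imwrite("pics/c2.png",c)
print(ctrl.get_obs()["contact_force"],ctrl.get_obs()["q"])
E
```

```text
[-1.38352278 -0.9881851  29.5235363 ] [-2.57095955e-01  1.16437663e-02  1.94475384e+00  1.44844179e-03
  1.16739407e+00  1.31293478e+00]
```

View pics/c2.png

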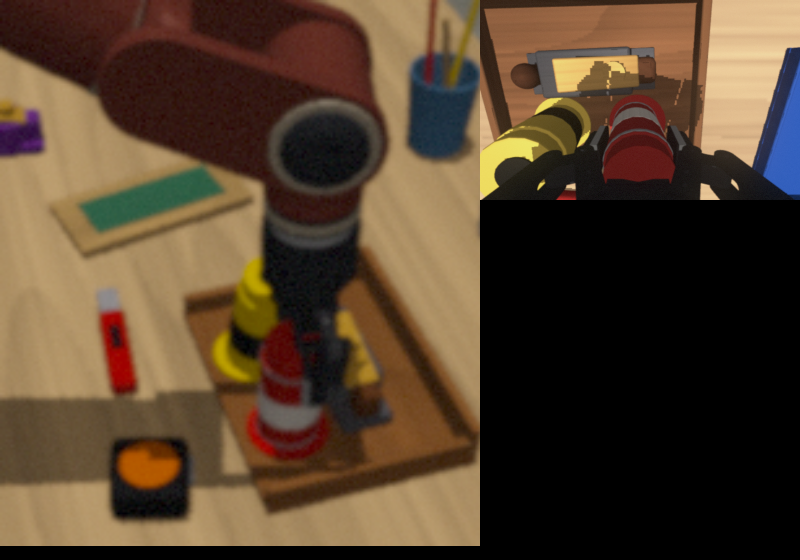

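```bash
python3 - <<'E'
from h import *
w=grab("wrist"); s=grab("side"); 
for n,p in(("tin",(.531,-.064,.117)),("tin+",(.541,-.064,.117)),("tinbase",(.531,-.064,.012)),("jar",(.529,.031,.117)),("jarbase",(.529,.031,.012)),("tinbackedge",(.558,-.064,.100)),("tin+backedge",(.568,-.064,.1))): print(n,proj(w,p).round(),proj(s,p).round())
cv2.imwrite("pics/w2.png",w[0])
E
```

```text
tin [312. 354.] [352. 211.]
tin+ [311. 328.] [357. 210.]
tinbase [313. 242.] [350. 244.]
jar [ 28. 360.] [338. 182.]
jarbase [165. 245.] [337. 215.]
tinbackedge [312. 258.] [364. 214.]
tin+backedge [312. 232.] [368. 213.]
```

View pics/w2.png

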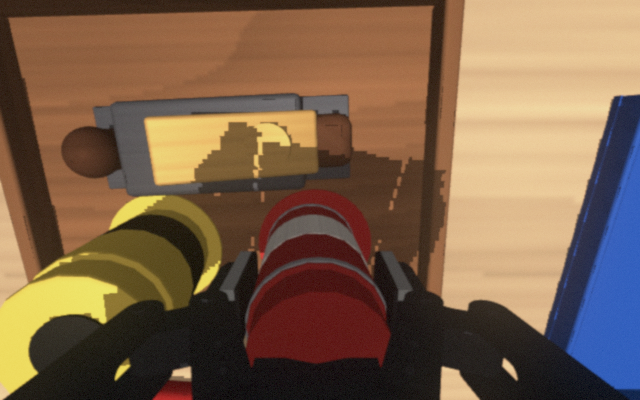

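The jar lid sits at (68,345) against a predicted (28,360), while its disc matches. The gripper's left linkage seems to be leaning on the jar's lid. The tin is held, so I ease straight up, slowly at first.

```bash
python3 -m jog '[[[0,0,-0.004],[0,0,0]],[[0,0,-0.008],[0,0,0]],[[0,0,-0.012],[0,0,0]],[[0,0,-0.016],[0,0,0]],[[0,0,-0.02],[0,0,0]]]' - 50; python3 - <<'E'
from h import *
w=grab("wrist"); cv2.imwrite("pics/w3.png",w[0])
for n,p in(("jar",(.529,.031,.117)),("jarbase",(.529,.031,.012))): print(n,proj(w,p).round())
E
```

```text
t: 3.5
tool_pos: [0.531, -0.0627, 0.0753]
tool_rot: [-3.141, -0.0, 0.004]
contact_force: [0.1, 0.3, -3.2]
opening: 0.0528
grip_force: 52.3
jar [ 49. 322.]
jarbase [173. 225.]
```

View pics/w3.png

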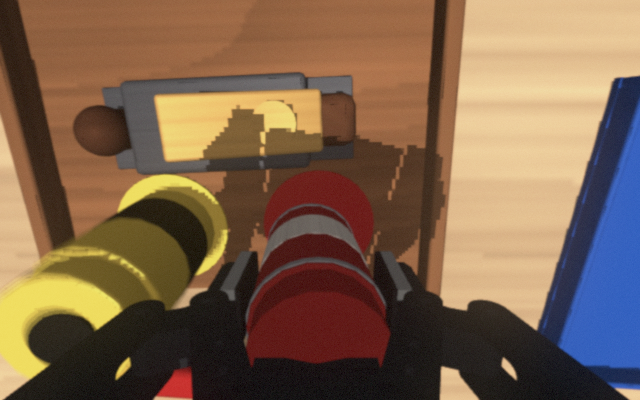

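The force is now −3.2 N, the tin's own weight, and the jar stands upright with its lid at (58,335) against a predicted (49,322). I carry the tin to the tray.

```bash
python3 -m jog '[[[0,0,-0.02],[0,0,0]],[[0,0,-0.05],[0,0,0]],[[0,0,-0.085],[0,0,0]],[[0,0.015,-0.11],[0,0,0]],[[0.01,0.05,-0.11],[0,0,0]]]'; python3 -m jog '[[[0.005,0.04,0],[0,0,0]],[[0.01,0.08,0],[0,0,0]],[[0.015,0.12,0],[0,0,0]],[[0.018,0.155,0.0],[0,0,0]],[[0.02,0.18,0],[0,0,0]]]';python3 -m jog '[[[0,0.01,0.02],[0,0,0]],[[0,0.01,0.05],[0,0,0]],[[0,0.01,0.08],[0,0,0]],[[0,0.01,0.1],[0,0,0]],[[0,0.01,0.11],[0,0,0]]]'
```

```text
t: 4.05
tool_pos: [0.544, -0.1124, 0.1912]
tool_rot: [3.14, 0.005, 0.012]
contact_force: [1.1, -1.0, -2.1]
opening: 0.0529
grip_force: 53.1
t: 4.55
tool_pos: [0.5614, -0.2952, 0.1853]
tool_rot: [-3.141, 0.002, 0.002]
contact_force: [0.2, -1.9, -2.6]
opening: 0.0531
grip_force: 53.1
t: 5.05
tool_pos: [0.56, -0.3018, 0.0725]
tool_rot: [-3.138, 0.0, 0.008]
contact_force: [-0.3, 0.1, -2.9]
opening: 0.0526
grip_force: 53.1
```

```bash
python3 -m jog '[[[0,0,0.002],[0,0,0]],[[0,0,0.004],[0,0,0]],[[0,0,0.006],[0,0,0]],[[0,0,0.008],[0,0,0]],[[0,0,0.008],[0,0,0]]]'; python3 - <<'E'
from h import *
w=grab("wrist"); s=grab("side"); cv2.imwrite("pics/s4.png",cv2.resize(s[0][230:390,270:470],None,fx=3,fy=3,interpolation=cv2.INTER_CUBIC)); cv2.imwrite("pics/w4.png",w[0]); print(ctrl.get_obs()["contact_force"])
E
```

```text
t: 5.55
tool_pos: [0.5622, -0.3032, 0.0689]
tool_rot: [3.141, -0.0, 0.001]
contact_force: [0.4, -0.1, -3.5]
opening: 0.0528
grip_force: 53.1
[ 0.76544374 -0.01349335 -2.21063582]
```

View pics/s4.png

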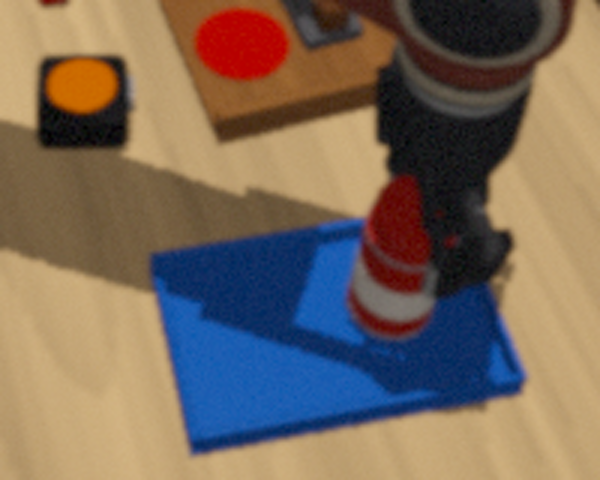

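The tin is upright above the tray, near its far half. I continue down to contact.

```bash
python3 -m jog '[[[0,0,0.002],[0,0,0]],[[0,0,0.004],[0,0,0]],[[0,0,0.006],[0,0,0]],[[0,0,0.006],[0,0,0]]]'; python3 -m jog '[[[0,0,0.0015],[0,0,0]],[[0,0,0.003],[0,0,0]],[[0,0,0.003],[0,0,0]]]'
```

```text
t: 6.05
tool_pos: [0.5616, -0.3028, 0.0617]
tool_rot: [-3.141, 0.0, 0.001]
contact_force: [-1.0, 0.3, -2.8]
opening: 0.0534
grip_force: 53.1
t: 6.35
tool_pos: [0.5623, -0.3031, 0.0602]
tool_rot: [3.141, -0.0, 0.001]
contact_force: [-0.4, 2.1, 2.4]
opening: 0.0528
grip_force: 53.5
```

Contact came at TCP z 0.060. I release the tin and rise.

```bash
python3 -m jog '[[[0,0,0],[0,0,0]],[[0,0,0],[0,0,0]],[[0,0,0],[0,0,0]],[[0,0,-0.01],[0,0,0]],[[0,0,-0.03],[0,0,0]]]' 0.8 40;python3 -m jog '[[[0,0,-0.04],[0,0,0]],[[0,0,-0.08],[0,0,0]],[[0,0,-0.12],[0,0,0]],[[-0.0,-0.03,-0.14],[0,0,0]],[[-0.005,-0.07,-0.14],[0,0,0]]]'; python3 -m jog '[[[0,-0.05,0],[0,0,0]],[[-0.005,-0.1,0],[0,0,0]],[[-0.01,-0.15,0],[0,0,0]],[[-0.015,-0.2,0.0],[0,0,0]],[[-0.021,-0.24,0],[0,0,0]]]'; python3 -m jog '[[[-0.005,-0.025,0],[0,0,0]],[[-0.005,-0.025,0],[0,0,0]]]'; python3 - <<'E'
from h import *
w=grab("wrist"); cv2.imwrite("pics/w5.png",w[0])
for n,p in(("jar",(.529,.031,.117)),("jarbase",(.529,.031,.012)),("red",(.531,-.066,.012))): print(n,proj(w,p).round())
for b in blobs(w,(0,150,60),(6,255,255),.012,300)+blobs(w,(20,140,60),(35,255,255),.117,300): print(*b)
E
```

```text
t: 6.85
tool_pos: [0.5607, -0.3023, 0.0881]
tool_rot: [-3.139, 0.0, 0.005]
contact_force: [0.4, 0.8, -0.5]
opening: 0.0681
grip_force: 0.0
t: 7.35
tool_pos: [0.5592, -0.2348, 0.2359]
tool_rot: [3.136, -0.004, 0.014]
contact_force: [1.1, 0.5, -0.6]
opening: 0.0683
grip_force: 0.0
t: 7.85
tool_pos: [0.5356, 0.0093, 0.2304]
tool_rot: [-3.141, -0.001, -0.003]
contact_force: [0.3, -0.1, -0.5]
opening: 0.0681
grip_force: 0.0
t: 8.05
tool_pos: [0.5305, 0.0348, 0.2303]
tool_rot: [-3.141, -0.007, -0.002]
contact_force: [0.9, -0.4, 0.3]
opening: 0.0683
grip_force: 0.0
jar [320. 205.]
jarbase [319. 180.]
red [407. 178.]
[288. 278.] 1559.5 [407.9  67.7] [98.  28.8] 85.0
[406. 179.] 3238.5 [529.3 -65.4] [72.2 72.1] 19.9
[320. 192.] 4472.0 [538.1  31.7] [70.7 51.6] 3.8
```

View pics/w5.png

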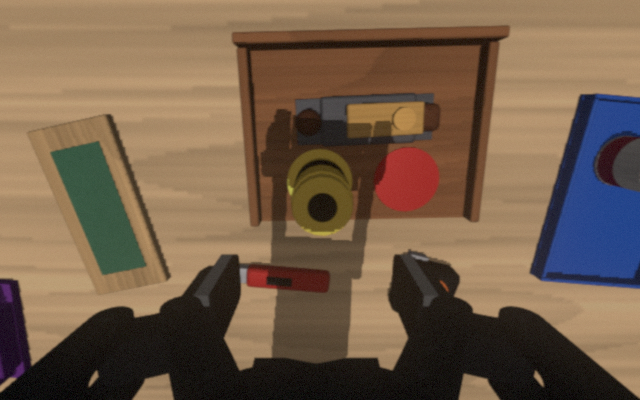

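The red disc is at (0.529, −0.065) with a measured diameter of 72 mm, as specified. The jar lid is at (322,205), matching its prediction, and the tin stands in the tray. I go down on the jar.

```bash
python3 -m jog '[[[-0.001,0.004,0.04],[0,0,0]],[[-0.001,0.004,0.08],[0,0,0]],[[-0.001,0.004,0.115],[0,0,0]],[[-0.001,0.004,0.14],[0,0,0]],[[-0.001,0.004,0.155],[0,0,0]]]';  python3 -m jog '[[[0,0,0.004],[0,0,0]],[[0,0,0.008],[0,0,0]],[[0,0,0.008],[0,0,0]]]'
python3 - <<'E'
from h import *
im=cv2.imread("pics/w5.png"); d=optics.get_image("wrist");K=np.array([[d["fx"],0,d["cx"]],[0,d["fy"],d["cy"]],[0,0,1]])
T=np.eye(4);T[:3,:3]=R.from_rotvec([-3.141,-.007,-.002]).as_matrix();T[:3,3]=[.5305,.0348,.2303];T=T@d["mount"]
w=(im,K,T[:3,:3],T[:3,3])
for b in blobs(w,(60,60,30),(95,255,200),.012,500)+blobs(w,(15,100,60),(28,255,255),.068,300): print(*b)
print(cast(w,[(28,134),(108,114),(168,275),(99,294)],.012).round(4))
print("plane",cast(w,[(296,98),(296,143),(433,94),(440,140)],.022).round(4))
E
```

```text
t: 8.6
tool_pos: [0.5289, 0.0268, 0.072]
tool_rot: [3.141, -0.003, -0.005]
contact_force: [-0.1, 0.0, 1.2]
opening: 0.0688
grip_force: 0.0
t: 8.9
tool_pos: [0.531, 0.0276, 0.0674]
tool_rot: [3.141, -0.001, 0.003]
contact_force: [0.4, 0.2, -0.0]
opening: 0.0685
grip_force: 0.0
[ 99. 207.] 5668.0 [491.3 279.9] [148.3  53.4] 12.2
[330. 270.] 14574.0 [451.4  35.4] [184.7 226.9] 55.1
[104. 200.] 14413.0 [509.2 236.6] [177.2  93. ] 12.8
[385. 119.] 2493.5 [594.6 -27.2] [29.8 69.6] 2.7
[[0.577  0.3423]
 [0.598  0.2533]
 [0.4115 0.212 ]
 [0.3854 0.2996]]
plane [[ 0.6144  0.0548]
 [ 0.5697  0.0553]
 [ 0.6188 -0.083 ]
 [ 0.5734 -0.0948]]
```

```bash
python3 -m jog '[[[0,-0.003,0],[0,0,0]],[[0,-0.003,0],[0,0,0]]]'; python3 -m jog '[[[0,0,0],[0,0,0]],[[0,0,0],[0,0,0]],[[0,0,0],[0,0,0]],[[0,0,0],[0,0,0]]]' 0.3 45; python3 -m jog '[[[0,0,-0.005],[0,0,0]],[[0,0,-0.015],[0,0,0]],[[0,0,-0.045],[0,0,0]],[[0,0,-0.08],[0,0,0]],[[0,0,-0.11],[0,0,0]]]'
```

```text
t: 9.15
tool_pos: [0.5307, 0.0313, 0.0674]
tool_rot: [3.142, 0.0, 0.003]
contact_force: [-0.3, -0.4, 0.1]
opening: 0.0685
grip_force: 0.0
t: 9.55
tool_pos: [0.5306, 0.0309, 0.0672]
tool_rot: [3.142, -0.0, 0.002]
contact_force: [-1.5, 0.1, 6.0]
opening: 0.0533
grip_force: 47.6
t: 10.05
tool_pos: [0.5296, 0.0311, 0.1775]
tool_rot: [-3.142, 0.0, 0.001]
contact_force: [0.4, -0.7, -2.5]
opening: 0.0525
grip_force: 48.1
```

```bash
python3 -m jog '[[[-0.005,0.025,-0.01],[0,0,0]],[[-0.012,0.06,-0.01],[0,0,0]],[[-0.02,0.1,-0.01],[0,0,0]],[[-0.028,0.14,-0.01],[0,0,0]],[[-0.036,0.18,-0.01],[0,0,0]]]'; python3 -m jog '[[[-0.008,0.04,0],[0,0,0]],[[-0.016,0.08,0],[0,0,0]],[[-0.024,0.115,0],[0,0,0]],[[-0.028,0.14,0],[0,0,0]],[[-0.028,0.148,0],[0,0,0]]]'; python3 -m jog '[[[0,0,0.02],[0,0,0]],[[0,0,0.05],[0,0,0]],[[0,0,0.08],[0,0,0]],[[0,0,0.105],[0,0,0]],[[0,0,0.115],[0,0,0]]]'; python3 -m jog '[[[0,0,0.0015],[0,0,0]],[[0,0,0.003],[0,0,0]],[[0,0,0.003],[0,0,0]]]'
```

```text
t: 10.55
tool_pos: [0.493, -0.1501, 0.1861]
tool_rot: [-3.141, -0.0, 0.001]
contact_force: [0.3, 0.1, -3.0]
opening: 0.0529
grip_force: 48.5
t: 11.05
tool_pos: [0.4649, -0.299, 0.186]
tool_rot: [-3.141, 0.005, 0.001]
contact_force: [-0.2, 0.6, -3.2]
opening: 0.0527
grip_force: 48.5
t: 11.55
tool_pos: [0.4642, -0.2945, 0.0678]
tool_rot: [-3.137, -0.001, 0.007]
contact_force: [0.3, 0.1, -2.2]
opening: 0.0527
grip_force: 48.4
t: 11.85
tool_pos: [0.467, -0.2976, 0.07]
tool_rot: [3.14, 0.0, 0.003]
contact_force: [0.5, 0.0, -1.8]
opening: 0.0527
grip_force: 48.4
```

```bash
python3 -m jog '[[[0,0,0.002],[0,0,0]],[[0,0,0.004],[0,0,0]],[[0,0,0.006],[0,0,0]],[[0,0,0.007],[0,0,0]],[[0,0,0.007],[0,0,0]]]'; python3 -m jog '[[[0,0,0.001],[0,0,0]],[[0,0,0.002],[0,0,0]],[[0,0,0.002],[0,0,0]]]'
```

```text
t: 12.35
tool_pos: [0.4657, -0.2969, 0.061]
tool_rot: [-3.141, 0.0, 0.001]
contact_force: [0.2, -0.4, -2.7]
opening: 0.0529
grip_force: 48.4
t: 12.65
tool_pos: [0.4662, -0.2972, 0.0602]
tool_rot: [3.141, -0.0, 0.001]
contact_force: [-3.0, 1.6, 2.9]
opening: 0.0529
grip_force: 49.1
```

I release the jar, rise, turn back toward the plane's orientation on the way, and look.

```bash
python3 -m jog '[[[0,0,0],[0,0,0]],[[0,0,0],[0,0,0]],[[0,0,0],[0,0,0]],[[0,0,-0.01],[0,0,0]],[[0,0,-0.03],[0,0,0]]]' 0.8 40;python3 -m jog '[[[0,0,-0.04],[0,0,0]],[[0,0,-0.08],[0,0,0]],[[0,0,-0.12],[0,0,0]],[[0.01,-0.03,-0.14],[0,0,-0.146]],[[0.03,-0.07,-0.14],[0,0,-0.292]]]'; python3 - <<'E'
from h import *
o=ctrl.get_obs(); Rt=R.from_rotvec(o["tool_rot"]).as_matrix(); print(o["tool_pos"],Rt[:,0], Rt.T@(np.array([.594,-.0145,.23])-o["tool_pos"]), np.arctan2(Rt[1,0],Rt[0,0]))
E
```

```text
t: 13.15
tool_pos: [0.4648, -0.2961, 0.0882]
tool_rot: [-3.139, 0.0, 0.005]
contact_force: [-0.6, 0.3, 0.4]
opening: 0.0684
grip_force: 0.0
t: 13.65
tool_pos: [0.4977, -0.2289, 0.2357]
tool_rot: [3.101, 0.459, 0.012]
contact_force: [1.1, 0.9, 0.2]
opening: 0.0684
grip_force: 0.0
[ 0.49770561 -0.22885796  0.23566272] [0.95708116 0.28975245 0.00625809] [ 0.15423685 -0.17730697  0.00521928] 0.29397411070848145
```

```bash
python3 -m jog '[[[0.031,-0.035,0],[0,0,-0.146]],[[0.062,-0.071,0],[0,0,-0.292]],[[0.093,-0.107,0],[0,0,-0.438]],[[0.124,-0.142,0],[0,0,-0.584]],[[0.154,-0.177,0],[0,0,-0.73]]]' 1; python3 -m jog '[[[0,0,0],[0,0,-0.146]],[[0,0,0],[0,0,-0.292]],[[0,0,0],[0,0,-0.438]],[[0,0,0],[0,0,-0.584]],[[0,0,0],[0,0,-0.584]]]'; python3 - <<'E'
from h import *
w=grab("wrist"); cv2.imwrite("pics/w6.png",w[0])
o=ctrl.get_obs(); Rt=R.from_rotvec(o["tool_rot"]).as_matrix(); print(o["tool_pos"],np.arctan2(Rt[1,0],Rt[0,0]))
p=np.array([.594,-.0145]); print(proj(w,(*p,.068)))
for b in blobs(w,(15,100,60),(28,255,255),.068,300)+blobs(w,(100,30,30),(125,140,110),.05,300)+blobs(w,(20,140,60),(35,255,255),.012,300): print(*b)
E
```

```text
t: 14.15
tool_pos: [0.5932, -0.0112, 0.2304]
tool_rot: [2.735, 1.544, 0.002]
contact_force: [1.2, -0.9, 0.1]
opening: 0.085
grip_force: 0.0
t: 14.65
tool_pos: [0.5927, -0.0131, 0.2301]
tool_rot: [2.182, 2.259, 0.001]
contact_force: [-0.4, -0.2, 0.3]
opening: 0.0856
grip_force: 0.0
[ 0.59264234 -0.01318487  0.23000514] 1.60295322497727
[317.45233974 190.72333437]
[317. 201.] 2014.0 [594.3 -26. ] [29.9 68.3] 2.8
[558. 218.] 5729.0 [847.  -56.9] [117.2 176.4] 8.5
[248. 142.] 3926.0 [533.4  33.5] [69.6 62.6] 28.2
[ 55. 104.] 376.5 [363.5  56.9] [45.1 32.8] 17.3
[109. 152.] 8809.0 [407.6  27. ] [105.4 205.4] 81.1
[258. 351.] 1250.0 [ 539.7 -214.6] [ 27.2 151. ] 85.5
[257. 131.] 3084.0 [526.1  29.3] [68.5 72.8] 66.8
```

View pics/w6.png

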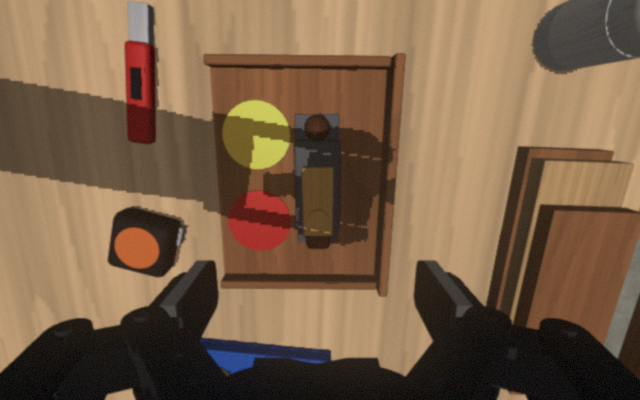

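The plane lies under the tool: its sole spans (295–340, 113–247) and the brass cap is at (317,201). The yellow disc is free at (257,134) and the red one at (260,220).

```bash
python3 - <<'E'
from h import *
w=grab("wrist")
print(cast(w,[(317,113),(316,248),(295,135),(340,135)],.022).round(4), cast(w,[(295,180),(340,180)],.05).round(4))
E
python3 -m jog '[[[0,0.001,0.04],[0,0,0]],[[0,0.001,0.08],[0,0,0]],[[0,0.001,0.12],[0,0,0]],[[0,0.001,0.12],[0,0,0]]]'
```

```text
[[ 0.5914  0.0561]
 [ 0.5951 -0.092 ]
 [ 0.5693  0.0334]
 [ 0.6159  0.0349]] [[ 0.5716 -0.0085]
 [ 0.6162 -0.0071]]
t: 15.15
tool_pos: [0.5886, -0.0125, 0.1025]
tool_rot: [-2.177, -2.25, 0.012]
contact_force: [-0.1, 0.1, -0.6]
opening: 0.0852
grip_force: 0.0
```

```bash
python3 -m jog '[[[-0.001,0,0.03],[0,0,0]],[[-0.001,0,0.06],[0,0,0]],[[-0.001,0,0.08],[0,0,0]],[[-0.001,0,0.09],[0,0,0]],[[-0.001,0,0.091],[0,0,0]]]' 0.85; python3 -m jog '[[[0,0,0],[0,0,0]],[[0,0,0],[0,0,0]]]'
```

```text
t: 15.65
tool_pos: [0.5938, -0.0142, 0.0187]
tool_rot: [-2.183, -2.259, 0.0]
contact_force: [-0.5, 0.1, -0.2]
opening: 0.0726
grip_force: 0.0
t: 15.85
tool_pos: [0.5952, -0.0144, 0.0205]
tool_rot: [2.181, 2.258, 0.003]
contact_force: [-0.7, 0.5, -0.1]
opening: 0.0728
grip_force: 0.0
```

```bash
python3 -m jog '[[[0,0,0.004],[0,0,0]],[[0,0,0.004],[0,0,0]]]'; python3 -m jog '[[[0,0,0],[0,0,0]],[[0,0,0],[0,0,0]],[[0,0,0],[0,0,0]],[[0,0,0],[0,0,0]],[[0,0,0],[0,0,0]]]' 0.3 70;  python3 -m jog '[[[0,0,-0.004],[0,0,0]],[[0,0,-0.01],[0,0,0]],[[0,0,-0.03],[0,0,0]],[[0,0,-0.06],[0,0,0]],[[0,0,-0.09],[0,0,0]]]'
```

```text
t: 16.05
tool_pos: [0.5937, -0.0141, 0.0146]
tool_rot: [2.182, 2.26, 0.0]
contact_force: [-0.4, -0.1, 0.3]
opening: 0.0727
grip_force: 0.0
t: 16.55
tool_pos: [0.5941, -0.0142, 0.0148]
tool_rot: [2.182, 2.259, 0.001]
contact_force: [0.6, 0.6, 1.9]
opening: 0.0453
grip_force: 73.7
t: 17.05
tool_pos: [0.5916, -0.0139, 0.1032]
tool_rot: [-2.18, -2.257, 0.004]
contact_force: [1.2, -1.1, -7.1]
opening: 0.0453
grip_force: 73.0
```

The plane is held with −7 N of weight. I carry it to the rest while turning.

```bash
python3 -m jog '[[[0.02,-0.006,-0.03],[0,0,0.139]],[[0.05,-0.016,-0.04],[0,0,0.278]],[[0.085,-0.027,-0.04],[0,0,0.417]],[[0.12,-0.038,-0.04],[0,0,0.556]],[[0.15,-0.047,-0.04],[0,0,0.695]]]'; python3 -m jog '[[[0,0,0],[0,0,0.139]],[[0,0,0],[0,0,0.278]],[[0,0,0],[0,0,0.417]],[[0,0,0],[0,0,0.556]],[[0,0,0],[0,0,0.695]]]'; python3 -m jog '[[[0,0,0],[0,0,0]],[[0,0,0],[0,0,0]]]';python3 - <<'E'
from h import *
o=ctrl.get_obs(); Rt=R.from_rotvec(o["tool_rot"]).as_matrix(); print(o["tool_pos"], Rt.T@(np.array([.4913,.2799,.14])-o["tool_pos"]), np.degrees(np.arctan2(Rt[1,0],Rt[0,0])))
E
```

```text
t: 17.55
tool_pos: [0.5393, 0.1355, 0.1431]
tool_rot: [-2.824, -1.373, 0.004]
contact_force: [0.2, 0.7, -5.9]
opening: 0.045
grip_force: 73.3
t: 18.05
tool_pos: [0.5399, 0.134, 0.1429]
tool_rot: [3.124, 0.33, -0.005]
contact_force: [-0.3, -0.4, -5.9]
opening: 0.0452
grip_force: 73.6
t: 18.25
tool_pos: [0.5405, 0.134, 0.1434]
tool_rot: [3.123, 0.343, -0.003]
contact_force: [-0.3, -0.1, -6.4]
opening: 0.0454
grip_force: 73.5
[0.54049463 0.13401291 0.14339125] [-0.0163725  -0.15308396  0.00344908] 12.52754642752331
```

```bash
python3 -m jog '[[[-0.003,-0.03,0],[0,0,0]],[[-0.006,-0.07,0],[0,0,0]],[[-0.01,-0.11,0],[0,0,0]],[[-0.016,-0.14,0],[0,0,0]],[[-0.016,-0.153,0],[0,0,0]]]'; python3 -m jog '[[[0,0,0.03],[0,0,0]],[[0,0,0.06],[0,0,0]],[[0,0,0.09],[0,0,0]],[[0,0,0.105],[0,0,0]],[[0,0,0.11],[0,0,0]]]'; python3 -m jog '[[[0,0,0],[0,0,0]],[[0,0,0],[0,0,0]]]'; python3 - <<'E'
from h import *
w=grab("wrist"); o=ctrl.get_obs(); Rt=R.from_rotvec(o["tool_rot"]).as_matrix(); print(Rt.T@(np.array([.4913,.2799,.017])-o["tool_pos"]))
cv2.imwrite("pics/w7.png",w[0])
E
```

```text
t: 18.75
tool_pos: [0.4912, 0.2822, 0.1438]
tool_rot: [-3.122, -0.346, 0.002]
contact_force: [1.9, 0.1, -6.6]
opening: 0.0454
grip_force: 74.4
t: 19.25
tool_pos: [0.4915, 0.2791, 0.0319]
tool_rot: [3.122, 0.339, -0.007]
contact_force: [-0.6, -0.5, -5.8]
opening: 0.0451
grip_force: 74.1
t: 19.45
tool_pos: [0.4944, 0.2806, 0.0361]
tool_rot: [-3.123, -0.338, -0.005]
contact_force: [-0.5, -0.4, -6.5]
opening: 0.0451
grip_force: 74.1
[-3.44607702e-03  6.30507623e-05  1.93931215e-02]
```

View pics/w7.png

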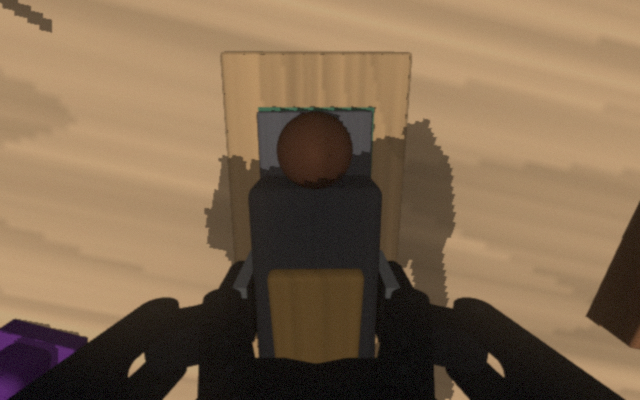

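The plane is centred and parallel over the felt: its sides lie evenly between board edges (225, 408), with a green sliver at the far end (315,109). I lower it to contact.

```bash
python3 -m jog '[[[-0.002,0,0.004],[0,0,0]],[[-0.002,0,0.008],[0,0,0]],[[-0.002,0,0.011],[0,0,0]],[[-0.002,0,0.014],[0,0,0]],[[-0.002,0,0.014],[0,0,0]]]'; python3 -m jog '[[[0,0,0.0015],[0,0,0]],[[0,0,0.003],[0,0,0]],[[0,0,0.003],[0,0,0]]]'
```

```text
t: 20.0
tool_pos: [0.4905, 0.2795, 0.0195]
tool_rot: [3.123, 0.338, -0.002]
contact_force: [-0.5, -0.8, -5.1]
opening: 0.0452
grip_force: 74.2
t: 20.3
tool_pos: [0.4909, 0.2797, 0.0171]
tool_rot: [3.123, 0.338, -0.001]
contact_force: [0.1, 1.0, -5.3]
opening: 0.0452
grip_force: 74.2
```

```bash
python3 -m jog '[[[0,0,0.001],[0,0,0]],[[0,0,0.002],[0,0,0]],[[0,0,0.002],[0,0,0]]]'; python3 -m jog '[[[0,0,0],[0,0,0]],[[0,0,0],[0,0,0]],[[0,0,0],[0,0,0]],[[0,0,0],[0,0,0]],[[0,0,0],[0,0,0]]]' 0.85 40; python3 -m jog '[[[0,0,-0.01],[0,0,0]],[[0,0,-0.04],[0,0,0]],[[0,0,-0.08],[0,0,0]],[[0,0,-0.13],[0,0,0]],[[0,0,-0.18],[0,0,0]]]'; python3 - <<'E'
from h import *
w=grab("wrist"); cv2.imwrite("pics/w8.png",w[0]); s=grab("side")
for b in blobs(w,(60,60,30),(95,255,200),.012,50)+blobs(w,(15,120,60),(28,255,255),.07,300): print(*b)
print("tin/jar side lids:")
for b in blobs(s,(0,150,60),(6,255,255),.110,60)+blobs(s,(20,140,60),(35,255,255),.110,60): print(*b)
E
```

```text
t: 20.6
tool_pos: [0.4913, 0.2799, 0.0168]
tool_rot: [3.123, 0.339, -0.0]
contact_force: [-4.8, -1.5, 3.7]
opening: 0.0451
grip_force: 75.5
t: 21.1
tool_pos: [0.4912, 0.2798, 0.0154]
tool_rot: [-3.123, -0.338, -0.001]
contact_force: [0.5, -0.4, -0.2]
opening: 0.0725
grip_force: 0.0
t: 21.6
tool_pos: [0.4905, 0.2795, 0.1974]
tool_rot: [3.123, 0.338, -0.0]
contact_force: [0.7, -0.1, -0.4]
opening: 0.0727
grip_force: 0.0
[315. 112.] 255.0 [553.7 293.4] [19.4 54.7] 12.4
[134. 291.] 1362.5 [367.5 423.7] [26.6 62.7] 80.0
[316. 211.] 2561.5 [477.  276.3] [70.4 29.5] 12.4
[565. 202.] 4705.5 [531.8  72.4] [70.5 62.8] 78.0
tin/jar side lids:
[397. 339.] 60.0 [ 509.4 -364.2] [13.8 37.5] 56.8
[403. 323.] 128.5 [ 529.1 -339.9] [18.4 42.7] 67.7
[403. 306.] 629.0 [ 547.3 -305.8] [60.3 50.3] 63.3
[ 75. 299.] 786.5 [ -19.2 -132.5] [ 43.3 150.9] 34.8
[149. 265.] 223.5 [115.7 -91.8] [22.1 68.7] 8.7
[636. 246.] 110.5 [1044.3 -298. ] [70.2 16.1] 48.0
[350. 244.] 536.0 [ 499.  -145.7] [60.4 60.1] 74.4
[285. 215.] 243.0 [392.6 -29.7] [92.4 19.5] 84.6
[592. 179.] 3394.0 [1107.1  -86.8] [356.8 159.1] 89.6
[542.  57.] 20831.0 [1449.8  443.7] [942.4 932.9] 74.9
[356. 350.] 65.0 [ 436.8 -365. ] [15.3 39.4] 71.7
[575. 379.] 2522.0 [ 742.6 -510.1] [ 83.3 127.7] 23.2
[357. 320.] 956.0 [ 457.4 -311.3] [80.9 48. ] 65.7
[337. 215.] 541.0 [497.4 -59.6] [65.5 65.7] 74.4
[292. 144.] 91.0 [462.1 209.8] [71.9 31.9] 23.0
[237. 122.] 76.5 [341.8 345.3] [32.8 64.3] 74.6
[418.  95.] 69.5 [868.7 347.6] [202.4  11.4] 56.2
```

View pics/w8.png

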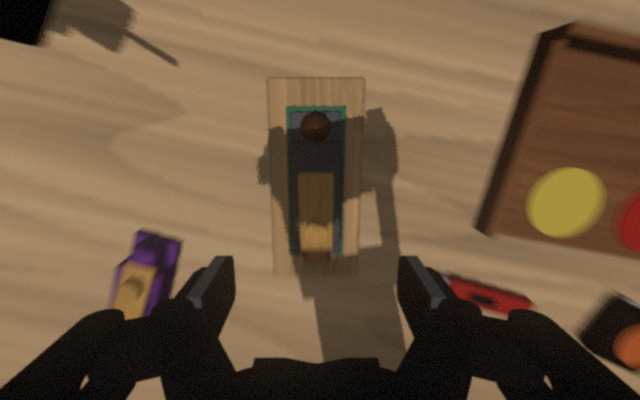

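The plane lies sole down in the middle of the felt, with a green rim evenly around it at (315,180). Now I go back to the tray for the tin.

```bash
python3 -m jog '[[[-0.004,0.04,-0.035],[0,0,0.05]],[[-0.009,0.085,-0.035],[0,0,0.1]],[[-0.014,0.13,-0.035],[0,0,0.15]],[[-0.019,0.178,-0.035],[0,0,0.2]],[[-0.024,0.225,-0.035],[0,0,0.215]]]' 0.8;  python3 - <<'E'
from h import *
o=ctrl.get_obs(); Rt=R.from_rotvec(o["tool_rot"]).as_matrix(); print(o["tool_pos"], Rt.T@(np.array([.56,-.303,.23])-o["tool_pos"]), np.degrees(np.arctan2(Rt[1,0],Rt[0,0])))
E
```

```text
t: 22.2
tool_pos: [0.5156, 0.0531, 0.2308]
tool_rot: [3.142, 0.0, 0.002]
contact_force: [1.3, 0.3, 0.2]
opening: 0.0683
grip_force: 0.0
[0.51556215 0.05309078 0.23080288] [0.04441877 0.35609299 0.00087588] 0.002921752090278642
```

```bash
python3 -m jog '[[[0.005,0.04,0],[0,0,0]],[[0.01,0.085,0],[0,0,0]],[[0.015,0.13,0],[0,0,0]],[[0.02,0.175,0],[0,0,0]],[[0.025,0.22,0],[0,0,0]]]'; python3 -m jog '[[[0.005,0.045,0],[0,0,0]],[[0.01,0.085,0],[0,0,0]],[[0.017,0.12,0],[0,0,0]],[[0.02,0.136,0],[0,0,0]],[[0.02,0.136,0],[0,0,0]]]'; python3 -m jog '[[[0,0,0],[0,0,0]],[[0,0,0],[0,0,0]]]'; python3 - <<'E'
from h import *
w=grab("wrist"); cv2.imwrite("pics/w9.png",w[0])
# lid tops: compare predicted positions
for p in ((.558,-.303,.110),(.466,-.297,.110)): print(proj(w,p).round(), [proj(w,(p[0]+.025*np.cos(a),p[1]+.025*np.sin(a),.11)).round() for a in (0,np.pi/2,np.pi,-np.pi/2)])
E
```

```text
t: 22.7
tool_pos: [0.5407, -0.167, 0.2306]
tool_rot: [3.141, 0.001, 0.001]
contact_force: [1.0, 0.0, 0.6]
opening: 0.0686
grip_force: 0.0
t: 23.2
tool_pos: [0.5609, -0.3027, 0.2301]
tool_rot: [-3.141, 0.002, 0.001]
contact_force: [0.0, 0.7, -0.5]
opening: 0.0685
grip_force: 0.0
t: 23.4
tool_pos: [0.561, -0.2996, 0.2304]
tool_rot: [-3.141, -0.004, 0.0]
contact_force: [0.0, 0.0, -0.0]
opening: 0.0686
grip_force: 0.0
[319. 204.] [array([319., 174.]), array([289., 204.]), array([319., 232.]), array([350., 204.])]
[312. 302.] [array([312., 277.]), array([284., 302.]), array([312., 326.]), array([340., 303.])]
```

View pics/w9.png

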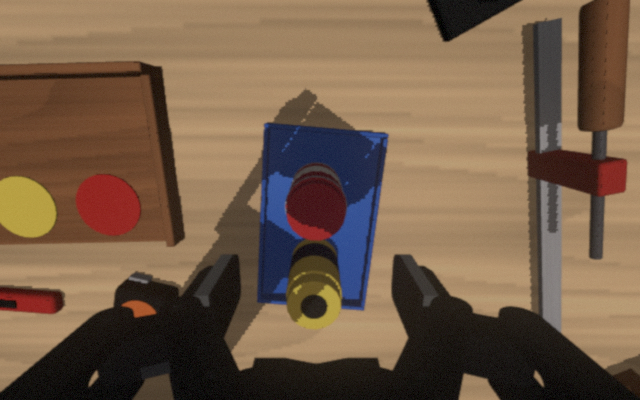

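The tin lid is centred at about (317,209), giving tin ≈ (0.554, −0.302). The jar lid is at (315,304), giving jar ≈ (0.464, −0.299). Both are upright. I pick up the tin.

```bash
python3 -m jog '[[[-0.006,0.002,0.045],[0,0,0]],[[-0.006,0.002,0.09],[0,0,0]],[[-0.006,0.002,0.125],[0,0,0]],[[-0.006,0.002,0.15],[0,0,0]],[[-0.006,0.002,0.16],[0,0,0]]]';  python3 -m jog '[[[0,0,0.004],[0,0,0]],[[0,0,0.009],[0,0,0]],[[0,0,0.009],[0,0,0]]]'; python3 -m jog '[[[0,0,0],[0,0,0]],[[0,0,0],[0,0,0]],[[0,0,0],[0,0,0]],[[0,0,0],[0,0,0]]]' 0.3 45; python3 -m jog '[[[0,0,-0.005],[0,0,0]],[[0,0,-0.015],[0,0,0]],[[0,0,-0.045],[0,0,0]],[[0,0,-0.08],[0,0,0]],[[0,0,-0.12],[0,0,0]]]'
```

```text
t: 23.95
tool_pos: [0.5533, -0.3006, 0.0668]
tool_rot: [-3.138, -0.004, 0.007]
contact_force: [0.2, 0.2, 0.2]
opening: 0.0678
grip_force: 0.0
t: 24.25
tool_pos: [0.5558, -0.3034, 0.0625]
tool_rot: [3.14, 0.002, 0.003]
contact_force: [0.1, 0.2, -0.7]
opening: 0.0684
grip_force: 0.0
t: 24.65
tool_pos: [0.5561, -0.3034, 0.0632]
tool_rot: [3.141, 0.001, 0.004]
contact_force: [-0.1, 3.3, 5.6]
opening: 0.0532
grip_force: 46.8
t: 25.15
tool_pos: [0.5539, -0.3027, 0.181]
tool_rot: [-3.14, -0.001, 0.004]
contact_force: [0.7, -1.2, -2.8]
opening: 0.0535
grip_force: 47.7
```

```bash
python3 -m jog '[[[-0.004,-0.03,0],[0,0,0]],[[-0.008,-0.07,0],[0,0,0]],[[-0.012,-0.11,0],[0,0,0]],[[-0.016,-0.15,0],[0,0,0]],[[-0.02,-0.19,0],[0,0,0]]]'; python3 -m jog '[[[-0.002,-0.025,0],[0,0,0]],[[-0.005,-0.04,0],[0,0,0]],[[-0.005,-0.0475,0],[0,0,0]],[[-0.005,-0.0475,0.02],[0,0,0]],[[-0.005,-0.0475,0.05],[0,0,0]]]'; python3 -m jog '[[[0,0,0.015],[0,0,0]],[[0,0,0.03],[0,0,0]],[[0,0,0.04],[0,0,0]],[[0,0,0.045],[0,0,0]],[[0,0,0.045],[0,0,0]]]'; python3 -m jog '[[[0,0,0],[0,0,0]],[[0,0,0],[0,0,0]],[[0,0,0],[0,0,0]]]'
```

```text
t: 25.65
tool_pos: [0.5341, -0.1119, 0.1813]
tool_rot: [3.141, 0.0, -0.0]
contact_force: [1.2, -0.7, -2.6]
opening: 0.0531
grip_force: 48.0
t: 26.15
tool_pos: [0.532, -0.0669, 0.1336]
tool_rot: [3.139, 0.001, 0.01]
contact_force: [0.2, -0.4, -3.3]
opening: 0.053
grip_force: 47.9
t: 26.65
tool_pos: [0.5297, -0.0658, 0.0859]
tool_rot: [-3.141, -0.001, 0.001]
contact_force: [-1.1, -0.3, -2.7]
opening: 0.0529
grip_force: 47.8
t: 26.95
tool_pos: [0.5304, -0.0658, 0.0872]
tool_rot: [3.141, 0.001, 0.002]
contact_force: [0.0, 0.3, -1.8]
opening: 0.053
grip_force: 47.8
```

```bash
python3 -m jog '[[[-0.001,0,0.004],[0,0,0]],[[-0.001,0,0.008],[0,0,0]],[[-0.001,0,0.012],[0,0,0]],[[-0.001,0,0.014],[0,0,0]],[[-0.001,0,0.014],[0,0,0]]]'; python3 -m jog '[[[0,0,0.001],[0,0,0]],[[0,0,0.002],[0,0,0]],[[0,0,0.003],[0,0,0]],[[0,0,0.003],[0,0,0]]]'
```

```text
t: 27.45
tool_pos: [0.5283, -0.0655, 0.0716]
tool_rot: [-3.141, -0.001, 0.002]
contact_force: [0.0, -0.8, -2.7]
opening: 0.0529
grip_force: 47.8
t: 27.85
tool_pos: [0.5295, -0.0657, 0.0703]
tool_rot: [3.141, 0.001, 0.002]
contact_force: [-0.9, 0.5, 3.1]
opening: 0.0531
grip_force: 48.2
```

Contact came at z 0.070. I release the tin, rise, and go to the jar.

```bash
python3 -m jog '[[[0,0,0],[0,0,0]],[[0,0,0],[0,0,0]],[[0,0,0],[0,0,0]],[[0,0,-0.01],[0,0,0]],[[0,0,-0.03],[0,0,0]]]' 0.8 40;python3 -m jog '[[[0,0,-0.04],[0,0,0]],[[0,0,-0.08],[0,0,0]],[[0,0,-0.12],[0,0,0]],[[-0.005,0.03,-0.13],[0,0,0]],[[-0.015,0.07,-0.13],[0,0,0]]]'; python3 -m jog '[[[-0.012,0.04,0],[0,0,0]],[[-0.024,0.08,0],[0,0,0]],[[-0.036,0.12,0],[0,0,0]],[[-0.046,0.15,0],[0,0,0]],[[-0.05,0.163,0],[0,0,0]]]'; python3 -m jog '[[[0,0,0],[0,0,0]],[[0,0,0],[0,0,0]]]'; python3 - <<'E'
from h import *
w=grab("wrist"); s=grab("side")
o=ctrl.get_obs(); print(o["tool_pos"])
for b in blobs(w,(20,140,60),(35,255,255),.110,100): print(*b)
# jar lid black dot: concentric with the lid
hsv=cv2.cvtColor(w[0],cv2.COLOR_BGR2HSV); p=proj(w,(.464,-.299,.11)); print("pred",p)
m=cv2.inRange(hsv,(20,140,60),(35,255,255)); x,y=p.astype(int); 
cs,h=cv2.findContours(m,cv2.RETR_CCOMP,cv2.CHAIN_APPROX_NONE)
for c,q in zip(cs,h[0]):
    if q[3]>=0 and cv2.contourArea(c)>80: mm=cv2.moments(c); z=(mm["m10"]/mm["m00"],mm["m01"]/mm["m00"]); print("hole",z,cv2.contourArea(c),cast(w,z,.11))
print("side tin predicted",proj(s,(.5293,-.0654,.117)),proj(s,(.5293,-.0654,.012)))
for b in blobs(s,(0,150,60),(6,255,255),.117,60): 
    if 330<b[0][0]<375: print(*b)
E
```

```text
t: 28.35
tool_pos: [0.5274, -0.0654, 0.0983]
tool_rot: [-3.141, -0.001, 0.006]
contact_force: [0.2, -0.2, 0.6]
opening: 0.0679
grip_force: 0.0
t: 28.85
tool_pos: [0.5158, -0.136, 0.2343]
tool_rot: [3.139, 0.007, 0.012]
contact_force: [1.3, -0.1, -0.0]
opening: 0.0685
grip_force: 0.0
t: 29.35
tool_pos: [0.463, -0.3012, 0.2302]
tool_rot: [3.141, -0.003, 0.001]
contact_force: [-0.4, 0.7, 0.3]
opening: 0.0685
grip_force: 0.0
t: 29.55
tool_pos: [0.4643, -0.298, 0.2295]
tool_rot: [-3.141, -0.002, -0.001]
contact_force: [-0.1, 0.6, -0.8]
opening: 0.0679
grip_force: 0.0
[ 0.46449881 -0.29746295  0.22940225]
[315. 195.] 2995.0 [ 467.8 -298.1] [56.4 46.7] 1.4
pred [316.43588413 201.00837958]
hole (315.40317682784394, 202.42583508526042) 713.5 [[ 0.46279568 -0.29815376]]
side tin predicted [351.94290781 211.39747163] [349.71191992 244.39402723]
[347. 250.] 134.5 [ 486.1 -163.5] [28.3 59. ] 48.5
[343. 222.] 142.5 [505.  -83.6] [80.6 22.4] 71.8
```

The jar lid mark is at (315,202), giving jar ≈ (0.463, −0.298), directly under the tool. I pick it up.

```bash
python3 -m jog '[[[-0.001,0,0.045],[0,0,0]],[[-0.001,0,0.09],[0,0,0]],[[-0.001,0,0.125],[0,0,0]],[[-0.001,0,0.15],[0,0,0]],[[-0.001,0,0.16],[0,0,0]]]';  python3 -m jog '[[[0,0,0.004],[0,0,0]],[[0,0,0.008],[0,0,0]],[[0,0,0.008],[0,0,0]]]'; python3 -m jog '[[[0,0,0],[0,0,0]],[[0,0,0],[0,0,0]],[[0,0,0],[0,0,0]],[[0,0,0],[0,0,0]]]' 0.3 45; python3 -m jog '[[[0,0,-0.005],[0,0,0]],[[0,0,-0.015],[0,0,0]],[[0,0,-0.045],[0,0,0]],[[0,0,-0.085],[0,0,0]],[[0,0,-0.13],[0,0,0]]]'; python3 -m jog '[[[0,0,-0.01],[0,0,0]],[[0,0,-0.01],[0,0,0]]]'
```

```text
t: 30.15
tool_pos: [0.4618, -0.296, 0.0659]
tool_rot: [-3.138, -0.004, 0.007]
contact_force: [-0.5, 0.4, 0.9]
opening: 0.0682
grip_force: 0.0
t: 30.45
tool_pos: [0.4639, -0.2991, 0.0625]
tool_rot: [3.14, 0.002, 0.003]
contact_force: [-0.4, -0.8, -0.6]
opening: 0.0681
grip_force: 0.0
t: 30.85
tool_pos: [0.464, -0.2992, 0.0631]
tool_rot: [3.141, 0.001, 0.003]
contact_force: [-0.6, 2.6, 6.2]
opening: 0.0528
grip_force: 47.2
t: 31.35
tool_pos: [0.4618, -0.2979, 0.1911]
tool_rot: [-3.139, -0.001, 0.005]
contact_force: [1.3, -0.7, -3.2]
opening: 0.053
grip_force: 48.0
t: 31.55
tool_pos: [0.464, -0.2998, 0.2042]
tool_rot: [3.138, 0.001, 0.006]
contact_force: [0.2, -0.2, -3.2]
opening: 0.0526
grip_force: 48.2
```

I'll set the jar down with the gripper turned 90°, so its linkages stay clear of the tin.

```bash
python3 -m jog '[[[0.006,-0.03,0],[0,0,-0.14]],[[0.013,-0.07,0],[0,0,-0.28]],[[0.02,-0.11,0],[0,0,-0.42]],[[0.027,-0.145,0],[0,0,-0.56]],[[0.034,-0.18,0],[0,0,-0.7]]]'; python3 -m jog '[[[0,0,0],[0,0,-0.145]],[[0,0,0],[0,0,-0.29]],[[0,0,0],[0,0,-0.435]],[[0,0,0],[0,0,-0.58]],[[0,0,0],[0,0,-0.725]]]';  python3 -m jog '[[[0,0,0],[0,0,-0.146]],[[0,0,0],[0,0,-0.146]],[[0,0,0],[0,0,-0.146]]]'; python3 - <<'E'
from h import *
o=ctrl.get_obs(); Rt=R.from_rotvec(o["tool_rot"]).as_matrix(); print(o["tool_pos"], Rt.T@(np.array([.5265,.0305,.204])-o["tool_pos"]), np.degrees(np.arctan2(Rt[1,0],Rt[0,0])))
E
```

```text
t: 32.05
tool_pos: [0.4952, -0.1167, 0.1977]
tool_rot: [-2.944, -1.085, 0.006]
contact_force: [0.4, -0.0, -4.1]
opening: 0.0529
grip_force: 48.4
t: 32.55
tool_pos: [0.4951, -0.118, 0.1976]
tool_rot: [-2.366, -2.059, 0.004]
contact_force: [0.1, -0.4, -2.3]
opening: 0.0526
grip_force: 48.5
t: 32.85
tool_pos: [0.4958, -0.1183, 0.199]
tool_rot: [-2.221, -2.217, 0.002]
contact_force: [-0.7, -0.4, -3.0]
opening: 0.0529
grip_force: 48.5
[ 0.49575614 -0.1183443   0.19897201] [ 0.14891582  0.03041051 -0.00493654] 89.87842907287381
```

```bash
python3 -m jog '[[[0.03,0.006,0],[0,0,0]],[[0.07,0.014,0],[0,0,0]],[[0.11,0.022,0],[0,0,0]],[[0.14,0.03,0],[0,0,0]],[[0.149,0.03,0],[0,0,0]]]'; python3 -m jog '[[[0,0,0.02],[0,0,0]],[[0,0,0.05],[0,0,0]],[[0,0,0.08],[0,0,0]],[[0,0,0.1],[0,0,0]],[[0,0,0.11],[0,0,0]]]'; python3 -m jog '[[[0,0,0],[0,0,0]],[[0,0,0],[0,0,0]],[[0,0,0],[0,0,0]]]'; python3 - <<'E'
from h import *
o=ctrl.get_obs(); Rt=R.from_rotvec(o["tool_rot"]).as_matrix(); print(o["tool_pos"], Rt.T@(np.array([.5265,.0305,.07])-o["tool_pos"]))
E
```

```text
t: 33.35
tool_pos: [0.5266, 0.0329, 0.2003]
tool_rot: [-2.218, -2.222, 0.0]
contact_force: [-0.5, -0.5, -3.3]
opening: 0.0531
grip_force: 48.6
t: 33.85
tool_pos: [0.5245, 0.0299, 0.088]
tool_rot: [-2.22, -2.218, 0.006]
contact_force: [-0.4, 0.1, -2.1]
opening: 0.0528
grip_force: 48.6
t: 34.15
tool_pos: [0.528, 0.0301, 0.0931]
tool_rot: [2.219, 2.22, 0.003]
contact_force: [-0.1, -0.2, -2.3]
opening: 0.0529
grip_force: 48.6
[0.52797635 0.03007756 0.09306152] [ 0.00043166 -0.00154552  0.02305682]
```

```bash
python3 -m jog '[[[0,-0.001,0.005],[0,0,0]],[[0,-0.001,0.01],[0,0,0]],[[0,-0.001,0.015],[0,0,0]],[[0,-0.001,0.018],[0,0,0]],[[0,-0.001,0.018],[0,0,0]]]'; python3 -m jog '[[[0,0,0.001],[0,0,0]],[[0,0,0.002],[0,0,0]],[[0,0,0.003],[0,0,0]],[[0,0,0.003],[0,0,0]]]'
```

```text
t: 34.65
tool_pos: [0.5251, 0.0304, 0.0724]
tool_rot: [-2.219, -2.222, 0.002]
contact_force: [-0.2, 0.8, -2.8]
opening: 0.0528
grip_force: 48.6
t: 35.05
tool_pos: [0.5258, 0.0303, 0.0703]
tool_rot: [2.22, 2.222, 0.0]
contact_force: [1.0, 0.5, -2.1]
opening: 0.053
grip_force: 48.6
```

```bash
python3 -m jog '[[[0,0,0.001],[0,0,0]],[[0,0,0.002],[0,0,0]],[[0,0,0.002],[0,0,0]]]'
```

```text
t: 35.35
tool_pos: [0.526, 0.0303, 0.0701]
tool_rot: [-2.22, -2.223, 0.001]
contact_force: [-5.1, -0.1, 7.5]
opening: 0.0526
grip_force: 49.6
```

```bash
python3 -m jog '[[[0,0,0],[0,0,0]],[[0,0,0],[0,0,0]],[[0,0,0],[0,0,0]],[[0,0,-0.01],[0,0,0]],[[0,0,-0.03],[0,0,0]]]' 0.8 40;python3 -m jog '[[[0,0,-0.04],[0,0,0]],[[0,0,-0.08],[0,0,0]],[[0,0,-0.12],[0,0,0]],[[-0.02,0.0,-0.15],[0,0,0]],[[-0.05,0,-0.18],[0,0,0]]]'; python3 -m jog '[[[0,0.03,0],[0,0,0]],[[0,0.05,0],[0,0,0]],[[0,0.05,0],[0,0,0]],[[0,0.05,0],[0,0,0]]]'; python3 - <<'E'
from h import *
w=grab("wrist"); s=grab("side"); print(ctrl.get_obs()["tool_pos"])
for nm,lo,hi,q in(("tin",(0,140,50),(6,255,255),(.5293,-.0654)),("jar",(20,120,50),(35,255,255),(.5265,.0305))):
    for vn,v in(("w",w),("s",s)):
        print(nm,vn,"pred lid",proj(v,(*q,.117)).round(),"lid edges",[proj(v,(q[0]+.025*a,q[1]+.025*b,.117)).round().tolist() for a,b in((1,0),(-1,0),(0,1),(0,-1))],"disc edges",[proj(v,(q[0]+.036*a,q[1]+.036*b,.012)).round().tolist() for a,b in((1,0),(-1,0),(0,1),(0,-1))])
        hsv=cv2.cvtColor(v[0],cv2.COLOR_BGR2HSV); m=cv2.inRange(hsv,lo,hi)
        if nm=="tin": m|=cv2.inRange(hsv,(172,140,50),(180,255,255))
        cs,h=cv2.findContours(m,cv2.RETR_CCOMP,cv2.CHAIN_APPROX_NONE); t=proj(v,(*q,.06))
        for c,hh in zip(cs,h[0]):
            if cv2.contourArea(c)>40 and np.linalg.norm(c[:,0].mean(0)-t)<60:
                print("   ","hole" if hh[3]>=0 else "blob",cv2.boundingRect(c),cv2.contourArea(c))
                if hh[3]>=0: mm=cv2.moments(c); print("   hole at .117:",cast(v,(mm["m10"]/mm["m00"],mm["m01"]/mm["m00"]),.117))
E
```

```text
t: 35.85
tool_pos: [0.5243, 0.0304, 0.0972]
tool_rot: [-2.218, -2.22, 0.004]
contact_force: [0.1, -0.0, -0.1]
opening: 0.068
grip_force: 0.0
t: 36.35
tool_pos: [0.5259, -0.0192, 0.2811]
tool_rot: [2.216, 2.224, 0.003]
contact_force: [0.7, -1.0, -0.6]
opening: 0.0682
grip_force: 0.0
t: 36.75
tool_pos: [0.5754, -0.0196, 0.2783]
tool_rot: [-2.22, -2.222, 0.001]
contact_force: [0.1, 0.7, 0.5]
opening: 0.0685
grip_force: 0.0
[ 0.57499024 -0.01943828  0.27819392]
tin w pred lid [269. 235.] lid edges [[295.0, 235.0], [244.0, 235.0], [268.0, 211.0], [270.0, 259.0]] disc edges [[309.0, 206.0], [252.0, 206.0], [280.0, 179.0], [281.0, 233.0]]
    blob (256, 196, 37, 19) 99.5
    blob (240, 178, 69, 79) 2723.0
tin s pred lid [352. 211.] lid edges [[363.0, 209.0], [341.0, 214.0], [348.0, 203.0], [356.0, 220.0]] disc edges [[365.0, 241.0], [334.0, 248.0], [345.0, 233.0], [355.0, 256.0]]
    blob (334, 236, 33, 21) 291.0
    blob (337, 203, 27, 33) 558.0
jar w pred lid [262. 135.] lid edges [[290.0, 135.0], [234.0, 135.0], [261.0, 106.0], [263.0, 163.0]] disc edges [[306.0, 130.0], [246.0, 130.0], [275.0, 98.0], [277.0, 160.0]]
    blob (232, 98, 75, 66) 3695.5
    hole (246, 123, 28, 28) 545.0
   hole at .117: [[0.52389411 0.02917183]]
    hole (283, 111, 13, 28) 73.5
   hole at .117: [[0.55266886 0.04043428]]
jar s pred lid [337. 183.] lid edges [[348.0, 181.0], [327.0, 185.0], [334.0, 176.0], [341.0, 190.0]] disc edges [[350.0, 213.0], [322.0, 218.0], [332.0, 206.0], [341.0, 226.0]]
    blob (322, 209, 16, 18) 140.5
    blob (325, 175, 25, 33) 610.0
```

The tin and jar are both upright within about 3 mm of their disc centres in both views, and the gripper is clear. I hand in.

```bash
python3 -c "
from station import job
print(job.finish_job())"
```

```text
the job is handed in; nothing more can be done
None
```

I handed the job in at about 37 s with the plane centred on the felt and the tin and jar upright within about 3 mm of their disc centres; the one doubt is the first grasp of the tin, where the wrist force reached 68 N (limit 120 N) and the gripper may have leaned on the jar, so its 40 N body limit is not confirmed, and no verdict was returned.

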